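# Drive the loose handle back onto the ring mandrel and rack it

### The job

The wooden handle has come off the ring mandrel, which stands tang up in the round drive block: set the handle squarely on the tang and press it home with a firm, steady push of about 15 N, so that friction alone holds it; a push over 25 N would split the handle. Then lift the mandrel out by its handle, without touching the steel, and stand it in the empty well of the tool rack, let go, and leave the other tools and things as they are.

Things in the scene. Friction and masses are not known exactly. Their poses are not given: they have to be found in the camera images.
- mandrel: Ring mandrel without handle: one loose round steel piece, about 0.25 kg. Origin at the centre of its flat lower tip, z along its axis to the tang. A cone with fine grooves widens from 12 mm (tip) to 21 mm (shoulder, at 110 mm). It starts upright in the drive block, origin 13 mm above the bench, with about 1 mm of play round it: it rocks 2 to 3 degrees and turns freely. Do not grip the steel.
- mandrel_shoulder (a point): Point on the mandrel's axis at its shoulder, 110 mm above its tip (123 mm above the bench at the start), z to the tang. From here the round tapered tang stands up 36 mm, narrowing from 11 mm diameter to a rounded end of about 6 mm.
- handle_center (a point): Centre of the loose handle, z along its axis from mouth to butt. Turned dark wood with a brass ferrule, 85 mm long, about 0.06 kg, round: 23 mm wide at the ferrule, 26 mm in the middle, butt rounded. It stands upright on the bench on its ferrule, mouth down; mouth 42.5 mm below this point, butt 42.5 mm above. Grip it anywhere in its upper half, about 25 mm wide.
- handle_mouth (a point): Centre of the handle's mouth, z into the handle. The socket, 10.5 mm wide here and 42 mm deep, has the tang's taper; the tang's end enters up to about 3 mm off-centre. It runs free until some 4 mm are left to the shoulder; then the tapers meet and it goes 1 to 3 mm on under rising force, depending on hidden friction, without click or stop, and sticks by friction.
- drive_block: Fixed round block of dark hardwood, diameter 80 mm, 55 mm high, origin at the centre of its underside on the bench. In the middle of its top a tapered well, 17.6 mm wide at the mouth and 42 mm deep, in which the mandrel stands loosely.
- rack_well (a point): Mouth centre, at the top face, of the tool rack's empty well; y along the rack, z up. The rack is a fixed dark wooden bar 62 x 184 x 55 mm with three wells 60 mm apart; the empty one, at the +y end, is the widest: 21 mm, 45 mm deep, floor 10 mm above the bench. The mandrel stands loosely in it and may lean a few degrees. The other two, 60 and 120 mm towards -y, hold handled tools.
- bezel_mandrel: Bystander: thin steel bezel mandrel with dark wooden handle, 155 mm long, standing loose in the rack's middle well, its top 165 mm above the bench. Origin at its lower tip.
- burnisher: Bystander: steel burnisher with dark wooden handle, 145 mm long, standing loose in the rack's far (-y) well, its top 155 mm above the bench. Origin at its lower tip.
- spirit_lamp: Bystander: small glass spirit lamp with brass neck, diameter 60 mm, 73 mm high, on the bench left of the drive block. Origin at the centre of its underside.
- chasing_hammer: Bystander: ball-peen chasing hammer with wooden shaft, 227 mm long, 27 mm high, lying on the right of the bench. Origin at the middle of its length, at its underside.
Not all that is in view belongs to the job. What is shaped like the mandrel but green, orange or red is not meant.

How it is judged (in metres and radians):
On the way, in this order (a step that is already met when the one before it is completed fails the run):
1. the handle sits square on the tang, no more than 4 mm short of the shoulder, and the mandrel is pressed into the drive block with over 14 N (its weight of about 2.5 N included) (z of handle_mouth in the frame of mandrel_shoulder between -0.003 and 0.004 m and angle between the z axis of mandrel and the z axis of handle_center, either way round below 0.1 rad and horizontal distance between mandrel and drive_block below 0.01 m and contact force between mandrel and drive_block above 14 N), for 0.2 s.
2. the mandrel hangs by its handle clear of the block, tip over 60 mm above the bench, the fingers not touching the steel (z of handle_mouth in the frame of mandrel_shoulder below 0.004 m and angle between the z axis of mandrel and the z axis of handle_center, either way round below 0.1 rad and height (world z) of mandrel above 0.06 m and contact force between the fingers and mandrel below 0.5 N), for 0.2 s.
At the end, for the whole second after the job is handed in: The mandrel stands still in the rack's empty well, tip down on its floor (tip under 20 mm above the bench and within 12 mm of the well's axis, leaning less than 0.2 rad), with its handle still fast and square on the tang, ferrule no more than 4 mm from the shoulder, and let go (z of handle_mouth in the frame of mandrel_shoulder between -0.003 and 0.004 m and angle between the z axis of mandrel and the z axis of handle_center, either way round below 0.1 rad and height (world z) of mandrel below 0.02 m and horizontal distance between mandrel and rack_well below 0.012 m and angle between mandrel's own z axis and vertical below 0.2 rad and linear speed of mandrel below 0.02 m/s); the robot touches nothing.
It fails at once if the mandrel is pressed against the drive block with over 28 N (a push of 25 N on the handle and the mandrel's own weight) (contact force between mandrel and drive_block above 28 N).
It fails at once if the fingers press on the mandrel's steel with over 3 N (contact force between the fingers and mandrel above 3 N).
It fails at once if the bezel mandrel or the burnisher is moved by over 20 mm (distance of any of bezel_mandrel, burnisher from where it was at the start of the episode above 0.02 m).
It fails at once if the spirit lamp or the chasing hammer is moved by over 20 mm (distance of any of spirit_lamp, chasing_hammer from where it was at the start of the episode above 0.02 m).
It also fails if it takes over 58 s, if anything falls off the work surface, if the arm or the gripper's body presses on something with over 40 N, if the wrist force passes 120 N, or if a joint passes its speed limit or range.

### The arm

A 6-joint arm with a two-finger parallel gripper is mounted at the origin on a cart in front of the work surface, level with it; the furniture and walls round the work are solid. World frame = base frame: x ahead of the robot, y to its left, z up, the work surface at z = 0. Lengths are in m, angles in degrees, forces in N, time in s.
With the tool pointing down it reaches from about 0.3 to 0.75 m from the base axis. Payload 8.5 kg.
Tool frame: the origin (TCP) lies on the centre line of the jaws, within the pads' length; the fingertips stand 14 mm ahead of it and the grasp point (between the pads) lies 5 mm behind it; z points along the fingers, y is the direction in which the jaws open and shut (so a half turn about z gives the same grasp; the last joint's range is limited). The gripper opens to 85 mm and grips with 20 to 120 N. Pads are 22 mm wide; open, the fingers measure 114 mm over their backs; the gripper's body (76 mm by 85 mm) begins 54 mm behind the grasp point. The pads swing forward as they close: fully open they stand 13 mm farther back than shut.
Start: joints at [-85.331, 21.807, 74.336, -0, 83.858, -12.336], TCP at [0.161, -0.526, 0.245] pointing down, gripper open.
Joint ranges: [-178.18, 178.18], [-50.72, 133.34], [12.68, 142.11], [-81.47, 261.47], [9.98, 163.14], [-165.26, 165.26]. Speed limits (degrees/s): [136.94, 136.94, 180, 180, 180, 180].

### API

Orientations are given as a 3x3 rotation matrix whose columns are the frame's x, y, z axes.
In Python, from rig import env, optics, order, finder gives the robot as it stands.
- The arm moves only by the tool play_rows, never from a script. Its argument "commands" is a list of rows, each an object of numbers: "grip": the closure, from -1 (fully open) to 1 (shut); "x", "y", "z": the shift along the tool's x, y, z in m; "rx", "ry", "rz": the turn, a rotation vector about the tool's x, y, z in rad. A call has 1 to 12 rows; each row shifts and turns the commanded pose from where the row before left it, along the tool's axes as they then stand; what a row does not reach is not made up. A row lasts 1/8 s, in which the tool goes at most 62.5 mm and 10.7 degrees, less where a joint would pass 70% of its speed; a pose out of reach is approached as far as the arm can. A call is refused whole if a number of a shift passes 0.0625 or a number of a turn 0.188, either way. A call with a gripper value outside its range is refused whole. The fingers move at their own pace and stop on an object; "squeeze" is the grip in N (left out, the last holds). Time passes only in rows, so rows that do not move let the fingers close. It gives the time, the measured TCP pose, the force and the opening at its end, in the units of the state.
- env.observe(): the state, without advancing time (a new reading comes with each control period).
- optics.get_image(name): name is "scene" or "top" or "wrist"; returns a dict with "color" (400x640x3 uint8, blue, green, red), "range_z" (400x640 float32, m along the optical axis (not along the pixel's ray), 0 where there is no reading), "fov_y" (degrees; the focal length in pixels is half the picture's height over the tangent of half this angle, whatever the lens; pixels are square), "cx", "cy" (the principal point, pixels), "cam_to_world" (4x4, takes a point from camera to world coordinates). Camera axes: x right, y down, z forward; pixel columns grow to the right and rows downward; lengths in m; the calibration is good to about 2 mm. A picture is of the moment at which its call begins.
- order.close_job(): hands the job in, once; it reports no verdict.
Trained networks look in the newest picture that a camera, given by its name, has taken for a name from the list of things; names that differ only in an ending like _2 or _b are one class to them, and where a whole thing is asked for, a point or a joint stands for the part that bears it (a point fixed in the world has none). Each returns a list of dicts, best first, with "conf" (0 to 1); they miss things now and then, are a little off and sometimes report something else, mostly with a low value. They report only what shows in the picture. A call takes as long as a camera call. They do not tell look-alikes from the thing itself.
- finder.boxes_of(camera, thing): "point" ([x, y, z] in m, in world coordinates, good to about 4 mm: the middle of the surface that is visible of it).
The state is a dict: "time_s": time; "q": joint angles; "qvel": joint speeds; "joint_efforts": joint torques, N m; "position": TCP position; "tool_rot": TCP orientation; "ft_force": force on the tool from outside, world axes, zero at the start; "wrist_torque": the same for the moment, N m; "grip_width": finger opening in m.
Only numpy, scipy, OpenCV 4.12 (cv2) and the standard library are available. Lean on these libraries where they do the work, as an engineer would, in place of code of your own. Each camera call takes 0.05 s, during which the arm holds its last target.

## Working session

There is one attempt and no reset: what is moved stays moved. The work goes in short steps, Python scripts to look and compute and a tool call to move; the robot and the scene stay as the last step left them, time stands still between calls to the robot, and variables do not carry over. Pictures are saved under pics/ and viewed, and the job is handed in when it is done.

Besides the shell and the picture viewer there is one more tool, called as name([rows], argument=value, ...), one row to a line, values as JSON. play_rows: Moves the arm, as the interface text tells. Its arguments: {"type":"object","properties":{"commands":{"type":"array"},"squeeze":{"type":"number"}},"required":["commands"]}

```bash
mkdir -p pics; ls; cat > h.py <<'E'
import numpy as np,cv2
from rig import env,optics,order,finder
def cap(n,f):
    im=optics.get_image(n); cv2.imwrite('pics/'+f,im['color']); return im
def cloud(im):
    Z=im['range_z'];h,w=Z.shape;f=h/2/np.tan(np.radians(im['fov_y'])/2)
    u,v=np.meshgrid(np.arange(w),np.arange(h))
    P=np.stack([(u-im['cx'])*Z/f,(v-im['cy'])*Z/f,Z,np.ones_like(Z)],-1)
    P=P@np.array(im['cam_to_world']).T
    P=P[...,:3]; P[Z==0]=np.nan
    return P
E
python3 - <<'E'
from h import *
np.set_printoptions(precision=4,suppress=True)
s=env.observe();print(s)
for c in('scene','top'):
    im=cap(c,c+'1.png');np.savez('/tmp/'+c+'1.npz',**im)
    print(c,im['cam_to_world'],im['fov_y'])
    for t in('mandrel','handle_center','drive_block','rack_well','bezel_mandrel','burnisher','spirit_lamp','chasing_hammer'):
        try: print(t,[(np.round(d['point'],3),round(d['conf'],2)) for d in finder.boxes_of(c,t)[:4]])
        except Exception as e: print(t,e)
E
```

```text
pics
{'time_s': 0.0, 'q': array([-85.33  ,  21.8403,  74.3844,  -0.0016,  83.8585, -12.3344]), 'qvel': array([ 0.1057,  0.023 , -0.0272, -0.0213,  0.0137, -0.0081]), 'joint_efforts': array([  0.0001, -44.8465, -23.1277,  -0.0002,   0.0048,   0.    ]), 'position': array([ 0.1608, -0.5257,  0.2447]), 'tool_rot': array([[ 0.9563,  0.2924, -0.0001],
       [ 0.2924, -0.9563,  0.0014],
       [ 0.0003, -0.0014, -1.    ]]), 'ft_force': array([ 0.7016, -0.3485,  0.4502]), 'wrist_torque': array([ 0.0243, -0.0518, -0.0259]), 'grip_width': 0.08490102137226742}
scene [[-0.5874 -0.3743  0.7176 -0.111 ]
 [-0.8093  0.2828 -0.5149  0.4152]
 [-0.0102 -0.8832 -0.469   0.5085]
 [ 0.      0.      0.      1.    ]] 54.35553172210151
mandrel [(array([0.607, 0.191, 0.078]), 0.89), (array([ 0.504, -0.014,  0.087]), 0.85), (array([0.563, 0.   , 0.084]), 0.74), (array([0.616, 0.103, 0.108]), 0.51)]
handle_center [(array([0.428, 0.034, 0.051]), 0.6)]
drive_block [(array([0.598, 0.11 , 0.042]), 0.57)]
rack_well [(array([ 0.607, -0.22 ,  0.045]), 0.75)]
bezel_mandrel [(array([ 0.621, -0.249,  0.122]), 0.65)]
burnisher [(array([ 0.633, -0.305,  0.116]), 0.56)]
spirit_lamp [(array([0.56 , 0.297, 0.032]), 0.82)]
chasing_hammer [(array([ 0.448, -0.452,  0.014]), 0.69)]
top [[ 0.1002 -0.9748  0.1995  0.3352]
 [-0.995  -0.0991  0.0155 -0.0442]
 [ 0.0047 -0.2    -0.9798  1.1378]
 [ 0.      0.      0.      1.    ]] 55.4187098541163
mandrel [(array([ 0.506, -0.019,  0.113]), 0.41)]
handle_center []
drive_block [(array([0.614, 0.095, 0.055]), 0.77)]
rack_well [(array([ 0.617, -0.237,  0.057]), 0.8)]
bezel_mandrel [(array([ 0.622, -0.25 ,  0.15 ]), 0.54)]
burnisher [(array([ 0.632, -0.306,  0.135]), 0.63)]
spirit_lamp [(array([0.569, 0.293, 0.036]), 0.73)]
chasing_hammer [(array([ 0.464, -0.405,  0.017]), 0.73)]
```

View pics/scene1.png

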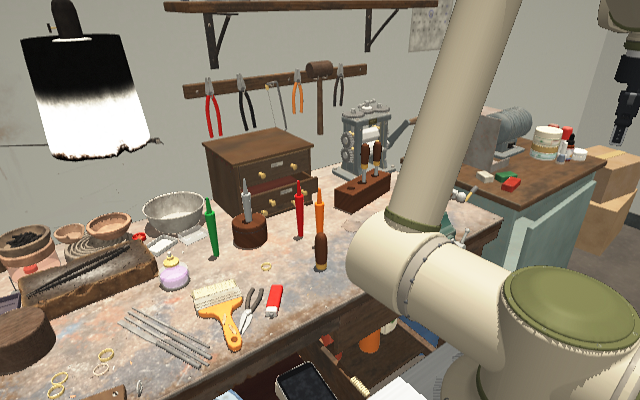

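View pics/top1.png

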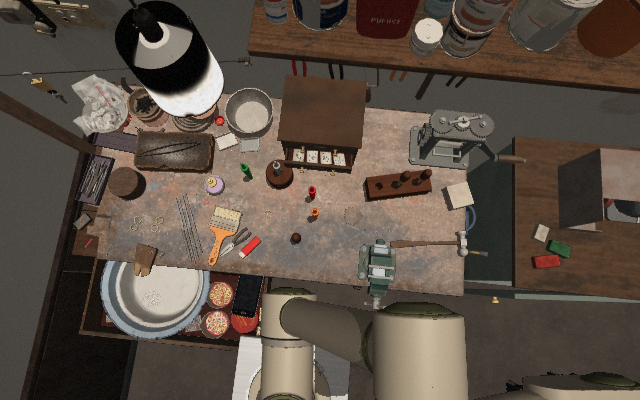

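The steel mandrel is in the block at scene (248,215), with the loose handle at (320,252). The rack's empty well is at its left end, near (345,190). The green, red and orange look-alikes stand at (211,228), (299,215) and (320,212). Next I measure from the point clouds.

```bash
python3 - <<'E'
from h import *
from scipy.optimize import least_squares
np.set_printoptions(precision=4,suppress=True)
for c in('scene','top'):
    im=dict(np.load(f'/tmp/{c}1.npz'));P=cloud(im).reshape(-1,3);col=im['color'].reshape(-1,3)
    ok=~np.isnan(P[:,0]);P=P[ok];col=col[ok]
    def near(x,y,r,z0,z1): return P[(np.hypot(P[:,0]-x,P[:,1]-y)<r)&(P[:,2]>z0)&(P[:,2]<z1)]
    def circ(Q,r,x0):
        s=least_squares(lambda p:np.hypot(Q[:,0]-p[0],Q[:,1]-p[1])-r,x0,loss='soft_l1',f_scale=.002);return s.x,np.sqrt(np.mean(s.fun**2)),len(Q)
    print(c,'bench z',np.median(near(.43,.034,.06,-.02,.02)[:,2]))
    H=near(.428,.034,.035,.03,.1);print('handle',circ(H,.0128,[.43,.03]),H[:,2].max(),H.min(0),H.max(0))
    for z0 in(.02,.04,.06): 
        q=near(.428,.034,.035,z0,z0+.02); 
        if len(q)>5:print(z0,circ(q,.0128,[.43,.03]),q.mean(0))
    B=near(.61,.1,.06,.05,.06);print('blocktop',np.median(B[:,2]),B.min(0),B.max(0),(B.min(0)+B.max(0))/2,B.mean(0),len(B))
    S=near(.61,.1,.06,.008,.045);print('blockside',circ(S,.04,[.61,.1]))
    for z0 in(.065,.08,.095,.11,.125,.14):
        q=near(.61,.1,.05,z0,z0+.015)
        if len(q)>3:print('mand',z0,circ(q,(.012+.009*min((z0-.005)/.11,1))/2 if z0<.12 else .0045,[.61,.1]),q.mean(0))
    R=P[(P[:,0]>.55)&(P[:,0]<.70)&(P[:,1]>-.36)&(P[:,1]<-.15)&(abs(P[:,2]-.055)<.006)]
    print('rack',np.median(R[:,2]),cv2.minAreaRect((R[:,:2]*1000).astype(np.float32)),len(R))
E
```

```text
scene bench z 0.0017237205932916222
handle (array([0.4383, 0.0273]), np.float64(0.002643222828101582), 302) 0.08759263314502186 [0.4234 0.0168 0.0308] [0.4453 0.0417 0.0876]
0.02 (array([0.4382, 0.0276]), np.float64(0.0009480739279556847), 90) [0.4299 0.0338 0.0303]
0.04 (array([0.4377, 0.0276]), np.float64(0.0009637686097497933), 96) [0.4293 0.0338 0.0502]
0.06 (array([0.4384, 0.027 ]), np.float64(0.00113671744510246), 109) [0.4302 0.033  0.0706]
blocktop 0.05574094286934722 [0.5837 0.0521 0.0501] [0.6603 0.1397 0.0597] [0.622  0.0959 0.0549] [0.6153 0.1035 0.0554] 456
blockside (array([0.6247, 0.0994]), np.float64(0.001044736902202033), 464)
mand 0.065 (array([0.6314, 0.0833]), np.float64(0.012067279089543373), 95) [0.6302 0.0851 0.0728]
mand 0.08 (array([0.6301, 0.0851]), np.float64(0.011532837445939626), 98) [0.6297 0.0858 0.0875]
mand 0.095 (array([0.6251, 0.0946]), np.float64(0.012729441378906952), 82) [0.6265 0.0905 0.1016]
mand 0.11 (array([0.6081, 0.1038]), np.float64(0.00460250057532665), 66) [0.6177 0.1025 0.1188]
mand 0.125 (array([0.6233, 0.0999]), np.float64(0.001269332
[... 841 characters left out ...]
([0.6312, 0.08  ]), np.float64(0.010035734831786856), 23) [0.6317 0.0815 0.0726]
mand 0.08 (array([0.6322, 0.0807]), np.float64(0.011343597282343973), 22) [0.6345 0.0818 0.089 ]
mand 0.095 (array([0.6345, 0.0758]), np.float64(0.009116988753151534), 38) [0.6378 0.0779 0.1016]
mand 0.11 (array([0.6134, 0.0934]), np.float64(0.005405283146691077), 27) [0.6196 0.0987 0.1206]
mand 0.125 (array([0.6224, 0.0999]), np.float64(0.0024781019704199045), 17) [0.6212 0.0991 0.1301]
mand 0.14 (array([0.6187, 0.0949]), np.float64(0.0009692154223112481), 6) [0.6203 0.0988 0.1491]
rack 0.055559182403193574 ((624.483154296875, -253.6466522216797), (62.82928466796875, 185.2960662841797), 13.333893775939941) 1087
```

```bash
python3 - <<'E'
import cv2
a=cv2.imread('pics/scene1.png');b=cv2.imread('pics/top1.png')
x=cv2.resize(a[160:280,190:400],None,fx=3.6,fy=3.6,interpolation=cv2.INTER_CUBIC);cv2.imwrite('pics/zs.png',x)
x=cv2.resize(b[140:260,230:450],None,fx=3.6,fy=3.6,interpolation=cv2.INTER_CUBIC);cv2.imwrite('pics/zt.png',x)
E
```

```text
(no output)
```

View pics/zs.png

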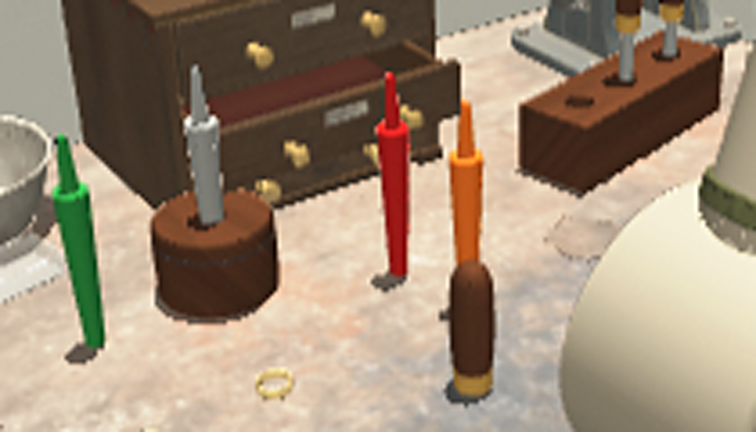

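View pics/zt.png

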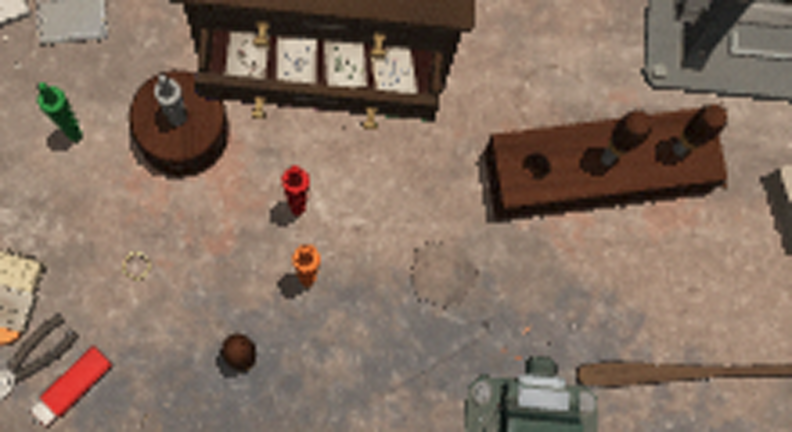

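```bash
python3 - <<'E'
from h import *
np.set_printoptions(precision=4,suppress=True)
for c,us in(('top',[(366+12,186),(378,185),(379,187)]),('scene',[(351,188),(349,188),(353,188)])):
    im=dict(np.load(f'/tmp/{c}1.npz'));P=cloud(im)
    # well pixel ray at z=.0555
    f=200/np.tan(np.radians(im['fov_y'])/2);T=im['cam_to_world']
    for u,v in us:
        d=T[:3,:3]@[(u-im['cx'])/f,(v-im['cy'])/f,1];o=T[:3,3];print(c,u,v,o+d*(.0555-o[2])/d[2])
    Q=P.reshape(-1,3);Q=Q[~np.isnan(Q[:,0])]
    m=(Q[:,0]>.45)&(Q[:,0]<.85)&(Q[:,1]>-.4)&(Q[:,1]<.3)&(Q[:,2]<.6)
    Q=Q[m]
    g=np.zeros((16,28))
    i=((Q[:,0]-.45)/.025).astype(int);j=((Q[:,1]+.4)/.025).astype(int);np.maximum.at(g,(i,j),Q[:,2])
    print('rows x .45.., cols y -0.4..; cm');print((g*100).astype(int))
    # tall stuff z .06-.165 near mandrel
    k=P.copy()
    if c=='scene':
        # mandrel by gray color
        col=im['color'].astype(int);sat=col.max(-1)-col.min(-1)
        M=(np.hypot(P[...,0]-.618,P[...,1]-.1)<.025)&(P[...,2]>.06)&(sat<40)
        for z in np.arange(.065,.165,.01):
            q=P[M&(abs(P[...,2]-z)<.005)]
            if len(q):print(z,q.mean(0),len(q))
E
```

```text
top 378 186 [ 0.6098 -0.1934  0.0555]
top 378 185 [ 0.6128 -0.1932  0.0555]
top 379 187 [ 0.6071 -0.1965  0.0555]
rows x .45.., cols y -0.4..; cm
[[ 2  1  1  1  1  1  1  5  0  0  0  0  0  0  0  0  0  0  0  0  0  0  0  1
   1  1  1  1]
 [ 0  0  0  0  0  0  0  0  0  0  0  0  0  0  0 11  0  0  0  0  0  0  0  0
   2  1  1  2]
 [ 0  0  0  0  0  0  0  0  0  0  0  0  0  0 11 14  0  0  0  0  0  1  0  0
   1  1  1  1]
 [ 0  0  0  0  0  0  0  0  0  0  0  0  0  0  0  0  0  0  0  0  0  0  0  0
   0  0  0  3]
 [ 0  0  0  0  0  0  0  0  4  5  0  0  0  0  0 14 13  0  0  0  0  0  0  0
   0  0  3  7]
 [ 0  0  0  0  6  6  6  6  6  6  0  0  0  0  0 10  0  0  5  6  5  5  0  0
   0  0  3  7]
 [ 2  0  5  5  6 16 16  5  5  5  0  0  0  8  0  0  0  8  5 16 15  5  0 14
   0  0  0  3]
 [ 3  0  6 15  6 16 16  6  6  5  0 10 10 10 10 10 10 10 10 12 15  5  0  0
   0  0  0  0]
 [ 0  0  5  5  5  5  5  0  0  0  0  9  6 14  6  6  7 14  6  9  5  0  0  0
   0  0  0  0]
 [ 0  0  0  0  0  0  0  0  0  0  0 17 17 17 18 17 17 17 17 17 17  0  0  2
   2  1  1 33]
 [19 19 19 19  2  0  0  0  0  0  0 17 17 17 17 17 17 18 17 17 17
[... 1776 characters left out ...]
 5]
 [20 20 20 20 20  0  0  0  0 50 17 17 17 17 17 17 48 50 17 17 50 50  2  0
   0  0 44  5]
 [ 0  0  1 14  2  0  0  0  0 50 17 17 17 17 50 17 45 50 50 17 50 50  4  0
   0  0 44  5]
 [ 0  0  0 33 33 33 33  0  0 50 17 17 17 17 50 17 42 50 50 17 50 50  5  1
   0  0 44 44]]
0.065 [0.618 0.102 0.065] 28
0.075 [0.6184 0.1022 0.0751] 28
0.08499999999999999 [0.6182 0.1018 0.0848] 31
0.09499999999999999 [0.6175 0.1026 0.0948] 29
0.10499999999999998 [0.617  0.1035 0.1052] 36
0.11499999999999998 [0.6165 0.1027 0.1154] 37
0.12499999999999997 [0.6193 0.1019 0.1242] 42
0.13499999999999995 [0.6206 0.1013 0.1343] 19
0.14499999999999996 [0.6213 0.101  0.1443] 17
0.15499999999999997 [0.6218 0.1006 0.1552] 14
```

play_rows([
  {"grip": -1,"x": 0.0355,"y": -0.0373},
  {"grip": -1,"x": 0.0355,"y": -0.0373},
  {"grip": -1,"x": 0.0355,"y": -0.0373},
  {"grip": -1,"x": 0.0355,"y": -0.0373},
  {"grip": -1,"x": 0.0355,"y": -0.0373},
  {"grip": -1,"x": 0.0355,"y": -0.0373},
  {"grip": -1,"x": 0.0355,"y": -0.0373},
  {"grip": -1,"x": 0.0355,"y": -0.0373},
  {"grip": -1,"x": 0.0355,"y": -0.0373},
  {"grip": -1,"x": 0.0355,"y": -0.0373},
  {"grip": -1,"x": 0.0355,"y": -0.0373},
  {"grip": -1,"x": 0.0355,"y": -0.0373},
], squeeze=60)

```text
invalid input at $.commands[0]: expected keys grip, x, y, z, rx, ry, rz
```

play_rows([
  {"grip": -1,"rz": -0.18},
  {"grip": -1,"rz": -0.18},
  {"grip": -1,"rz": -0.18},
  {"grip": -1,"rz": -0.18},
  {"grip": -1,"rz": -0.18},
  {"grip": -1,"rz": -0.18},
  {"grip": -1,"rz": -0.18},
  {"grip": -1,"rz": -0.18},
  {"grip": -1,"rz": -0.06},
  {"grip": -1},
])

```text
invalid input at $.commands[0]: expected keys grip, x, y, z, rx, ry, rz
```

```bash
cat >> h.py <<'E'
np.set_printoptions(precision=4,suppress=True)
def to(x,y,z):
    s=env.observe();R=s['tool_rot'];p=s['position']
    d=np.array([x,y,z])-p
    print('pos',p,'yaw',np.degrees(np.arctan2(R[1,0],R[0,0])),'zax',R[:,2],'shift tool',R.T@d,'F',s['ft_force'],'w',s['grip_width'],'t',s['time_s'])
    return R.T@d
E
python3 - <<'E'
from h import *
to(.438,.0278,.057);print(env.observe()['q'])
im=cap('scene','scene2.png');im=cap('wrist','wrist2.png');np.savez('/tmp/wrist2.npz',**im)
P=cloud(im);q=P[(np.hypot(P[...,0]-.438,P[...,1]-.028)<.03)&(P[...,2]>.03)&(P[...,2]<.1)];print(len(q),q.min(0),q.max(0),q.mean(0))
print(im['cam_to_world'])
E
```

```text
pos [ 0.1608 -0.5259  0.2453] yaw 17.005541952208127 zax [-0.      0.0001 -1.    ] shift tool [ 0.427  -0.4485  0.1883] F [0.3292 0.2904 0.1801] w 0.08534316936395424 t 0.9
[-85.3317  21.8089  74.336    0.0002  83.8587 -12.3372]Traceback (most recent call last):
  File "<stdin>", line 4, in <module>
    return umr_minimum(a, axis, None, out, keepdims, initial, where)
ValueError: zero-size array to reduction operation minimum which has no identity
```

View pics/wrist2.png

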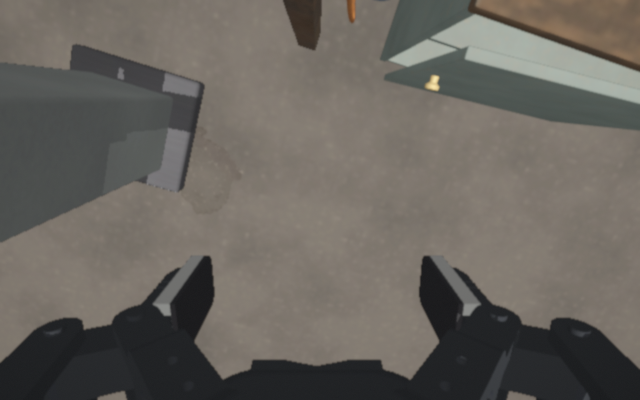

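```bash
python3 - <<'E'
import numpy as np,cv2
exec(open('h.py').read().replace('from rig import env,optics,order,finder',''))
im=dict(np.load('/tmp/top1.npz'));P=cloud(im)
for a in((355,240,400,300),(390,235,480,260),(440,250,500,300)):
    q=P[a[1]:a[3],a[0]:a[2]].reshape(-1,3);q=q[~np.isnan(q[:,0])];q=q[q[:,2]>.03];print(q.min(0) if len(q) else 0,q.max(0) if len(q) else 0)
E
```

```text
[ 0.2886 -0.2446  0.031 ] [ 0.4547 -0.1769  0.0957]
[ 0.4006 -0.4581  0.03  ] [ 0.4487 -0.2352  0.092 ]
[ 0.4487 -0.5183  0.03  ] [ 0.4489 -0.4581  0.031 ]
```

play_rows([
  {"grip": -1,"x": 0.0355,"y": -0.0373,"z": 0,"rx": 0,"ry": 0,"rz": 0},
  {"grip": -1,"x": 0.0355,"y": -0.0373,"z": 0,"rx": 0,"ry": 0,"rz": 0},
], squeeze=60)

```text
time_s: 1.25
position: [0.2072, -0.4328, 0.2451]
tool_rot: [[0.957, 0.292, 0.0], [0.292, -0.957, 0.0], [0.0, -0.0, -1.0]]
ft_force: [0.6, -0.6, -0.3]
grip_width: 0.0855
```

play_rows([
  {"grip": -1,"x": 0.0355,"y": -0.0373,"z": 0,"rx": 0,"ry": 0,"rz": 0},
  {"grip": -1,"x": 0.0355,"y": -0.0373,"z": 0,"rx": 0,"ry": 0,"rz": 0},
  {"grip": -1,"x": 0.0355,"y": -0.0373,"z": 0,"rx": 0,"ry": 0,"rz": 0},
  {"grip": -1,"x": 0.0355,"y": -0.0373,"z": 0,"rx": 0,"ry": 0,"rz": 0},
  {"grip": -1,"x": 0.0355,"y": -0.0373,"z": 0,"rx": 0,"ry": 0,"rz": 0},
  {"grip": -1,"x": 0.0355,"y": -0.0373,"z": 0,"rx": 0,"ry": 0,"rz": 0},
  {"grip": -1,"x": 0.0355,"y": -0.0373,"z": 0,"rx": 0,"ry": 0,"rz": 0},
  {"grip": -1,"x": 0.0355,"y": -0.0373,"z": 0,"rx": 0,"ry": 0,"rz": 0},
  {"grip": -1,"x": 0.0355,"y": -0.0373,"z": 0,"rx": 0,"ry": 0,"rz": 0},
  {"grip": -1,"x": 0.0355,"y": -0.0373,"z": 0,"rx": 0,"ry": 0,"rz": 0},
])

```text
time_s: 2.5
position: [0.4379, 0.0284, 0.2455]
tool_rot: [[0.956, 0.293, 0.001], [0.293, -0.956, -0.0], [0.001, 0.0, -1.0]]
ft_force: [0.9, -1.0, -0.2]
grip_width: 0.0857
```

play_rows([
  {"grip": -1,"x": 0,"y": 0,"z": 0,"rx": 0,"ry": 0,"rz": -0.18},
  {"grip": -1,"x": 0,"y": 0,"z": 0,"rx": 0,"ry": 0,"rz": -0.18},
  {"grip": -1,"x": 0,"y": 0,"z": 0,"rx": 0,"ry": 0,"rz": -0.18},
  {"grip": -1,"x": 0,"y": 0,"z": 0,"rx": 0,"ry": 0,"rz": -0.18},
  {"grip": -1,"x": 0,"y": 0,"z": 0,"rx": 0,"ry": 0,"rz": -0.18},
  {"grip": -1,"x": 0,"y": 0,"z": 0,"rx": 0,"ry": 0,"rz": -0.18},
  {"grip": -1,"x": 0,"y": 0,"z": 0,"rx": 0,"ry": 0,"rz": -0.18},
  {"grip": -1,"x": 0,"y": 0,"z": 0,"rx": 0,"ry": 0,"rz": -0.18},
  {"grip": -1,"x": 0,"y": 0,"z": 0,"rx": 0,"ry": 0,"rz": -0.06},
  {"grip": -1,"x": 0,"y": 0,"z": 0,"rx": 0,"ry": 0,"rz": 0},
])

```text
time_s: 3.75
position: [0.4373, 0.0267, 0.2454]
tool_rot: [[-0.223, 0.975, 0.0], [0.975, 0.223, -0.0], [-0.0, 0.0, -1.0]]
ft_force: [-0.5, -1.1, 0.6]
grip_width: 0.0854
```

```bash
python3 - <<'E'
from h import *
to(.438,.0278,.057);print(env.observe()['q'])
im=cap('wrist','wrist3.png');np.savez('/tmp/wrist3.npz',**im)
P=cloud(im);q=P[(np.hypot(P[...,0]-.438,P[...,1]-.028)<.03)&(P[...,2]>.03)&(P[...,2]<.1)];print(len(q))
if len(q):print(q.min(0),q.max(0),q.mean(0))
E
```

```text
pos [0.4373 0.0267 0.2454] yaw 102.909798945231 zax [ 0.0001 -0.0001 -1.    ] shift tool [0.001  0.0009 0.1884] F [-0.4757 -1.0799  0.6351] w 0.08542010871302025 t 3.75
[-12.0663  10.5135  90.7106  -0.0026  78.7695 -24.9756]
810
[0.4239 0.0164 0.0314] [0.4488 0.0413 0.0861] [0.436  0.0322 0.0733]
```

View pics/wrist3.png

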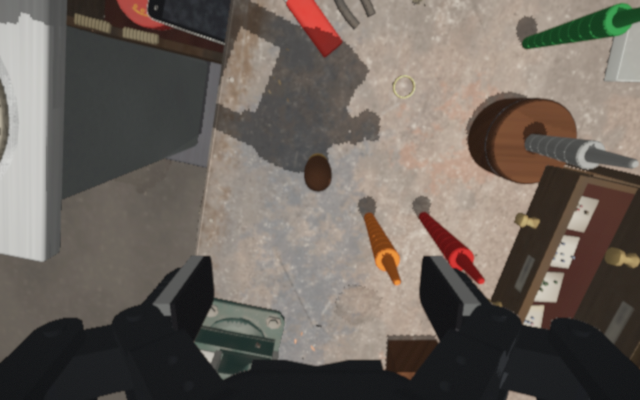

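Handle at wrist pixel (318,173), centred between the jaws. The three camera estimates agree to about 1.5 mm, so I descend and grip.

play_rows([
  {"grip": -1,"x": 0.0015,"y": 0,"z": 0.04,"rx": 0,"ry": 0,"rz": 0},
  {"grip": -1,"x": 0,"y": 0,"z": 0.04,"rx": 0,"ry": 0,"rz": 0},
  {"grip": -1,"x": 0,"y": 0,"z": 0.04,"rx": 0,"ry": 0,"rz": 0},
  {"grip": -1,"x": 0,"y": 0,"z": 0.035,"rx": 0,"ry": 0,"rz": 0},
  {"grip": -1,"x": 0,"y": 0,"z": 0.023,"rx": 0,"ry": 0,"rz": 0},
  {"grip": -1,"x": 0,"y": 0,"z": 0.01,"rx": 0,"ry": 0,"rz": 0},
  {"grip": -1,"x": 0,"y": 0,"z": 0,"rx": 0,"ry": 0,"rz": 0},
  {"grip": -1,"x": 0,"y": 0,"z": 0,"rx": 0,"ry": 0,"rz": 0},
])

```text
time_s: 4.8
position: [0.4375, 0.0281, 0.0581]
tool_rot: [[-0.224, 0.975, 0.002], [0.975, 0.224, -0.0], [-0.001, 0.001, -1.0]]
ft_force: [0.1, 0.3, 0.2]
grip_width: 0.0852
```

```bash
python3 - <<'E'
from h import *
to(.438,.0283,.057)
im=cap('scene','scene4.png')
cv2.imwrite('pics/z4.png',cv2.resize(im['color'][170:300,240:420],None,fx=4,fy=4))
E
```

```text
pos [0.4375 0.0281 0.0581] yaw 102.93645152343788 zax [ 0.0016 -0.0003 -1.    ] shift tool [0.0001 0.0006 0.0011] F [0.1311 0.3265 0.2167] w 0.08516524363975413 t 4.8
```

View pics/z4.png

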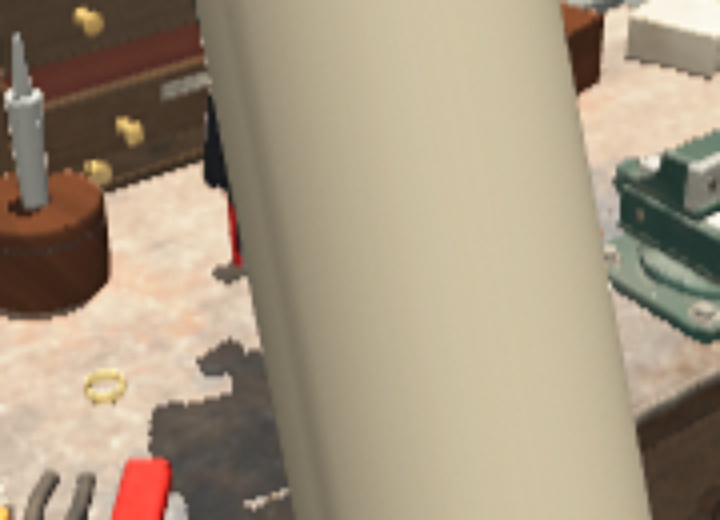

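The arm hides the handle from the scene camera. The measured pose is right, so I close the jaws.

play_rows([
  {"grip": 1,"x": 0,"y": 0,"z": 0,"rx": 0,"ry": 0,"rz": 0},
  {"grip": 1,"x": 0,"y": 0,"z": 0,"rx": 0,"ry": 0,"rz": 0},
  {"grip": 1,"x": 0,"y": 0,"z": 0,"rx": 0,"ry": 0,"rz": 0},
  {"grip": 1,"x": 0,"y": 0,"z": 0,"rx": 0,"ry": 0,"rz": 0},
  {"grip": 1,"x": 0,"y": 0,"z": 0,"rx": 0,"ry": 0,"rz": 0},
  {"grip": 1,"x": 0,"y": 0,"z": 0,"rx": 0,"ry": 0,"rz": 0},
], squeeze=60)

```text
time_s: 5.6
position: [0.437, 0.0281, 0.0575]
tool_rot: [[-0.224, 0.975, 0.0], [0.975, 0.224, -0.0], [-0.0, 0.0, -1.0]]
ft_force: [-1.2, 0.3, 5.1]
grip_width: 0.024
```

play_rows([
  {"grip": 1,"x": 0,"y": 0,"z": -0.02,"rx": 0,"ry": 0,"rz": 0},
  {"grip": 1,"x": 0,"y": 0,"z": -0.04,"rx": 0,"ry": 0,"rz": 0},
  {"grip": 1,"x": 0,"y": 0,"z": -0.05,"rx": 0,"ry": 0,"rz": 0},
  {"grip": 1,"x": 0,"y": 0,"z": -0.05,"rx": 0,"ry": 0,"rz": 0},
  {"grip": 1,"x": 0,"y": 0,"z": -0.032,"rx": 0,"ry": 0,"rz": 0},
  {"grip": 1,"x": 0,"y": 0,"z": 0,"rx": 0,"ry": 0,"rz": 0},
  {"grip": 1,"x": 0,"y": 0,"z": 0,"rx": 0,"ry": 0,"rz": 0},
])

```text
time_s: 6.48
position: [0.4365, 0.0283, 0.2481]
tool_rot: [[-0.224, 0.975, -0.002], [0.975, 0.224, 0.001], [0.001, -0.002, -1.0]]
ft_force: [-0.1, -0.6, -1.7]
grip_width: 0.0241
```

```bash
python3 - <<'E'
from h import *
to(.624,.0997,.25)
im=cap('wrist','wrist5.png');np.savez('/tmp/wrist5.npz',**im)
im=cap('scene','scene5.png');np.savez('/tmp/scene5.npz',**im)
E
```

```text
pos [0.4365 0.0283 0.2481] yaw 102.94693887789838 zax [-0.0021  0.0005 -1.    ] shift tool [ 0.0276  0.1988 -0.0022] F [-0.1242 -0.5674 -1.6796] w 0.02408966588147984 t 6.475
```

View pics/wrist5.png

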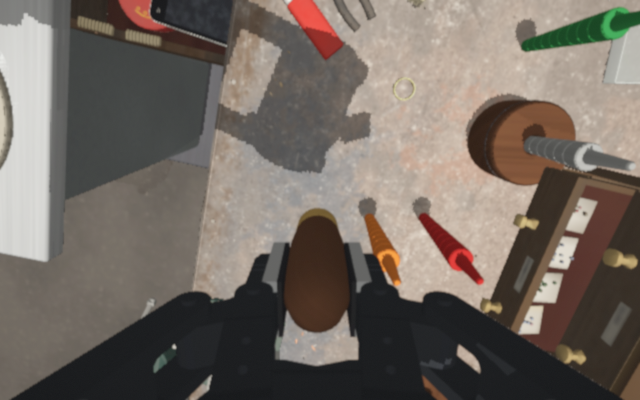

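View pics/scene5.png

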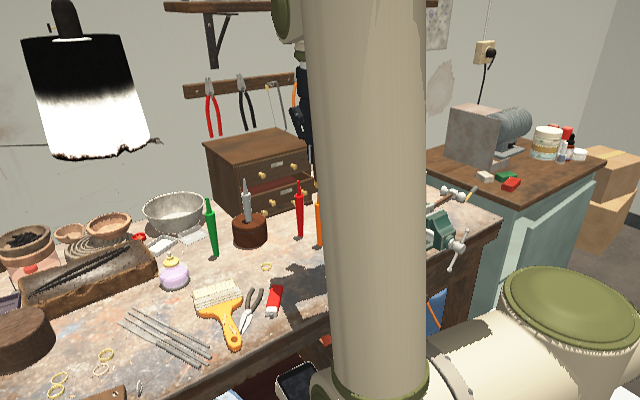

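```bash
cat >> h.py <<'E'
from scipy.optimize import least_squares
# profile of mandrel: radius vs height from tip
def rman(s): return np.interp(s,[0,.110,.1101,.140,.146],[.006,.0105,.0055,.0035,.002])
def fitaxis(Q,r,p0,tilt=True):
    # axis through (p0x,p0y) at zref with slopes
    zr=Q[:,2].mean()
    def f(p):
        sx,sy=(p[2],p[3]) if tilt else (0,0)
        return np.hypot(Q[:,0]-p[0]-sx*(Q[:,2]-zr),Q[:,1]-p[1]-sy*(Q[:,2]-zr))-r(Q[:,2])
    s=least_squares(f,list(p0)+[0,0],loss='soft_l1',f_scale=.001)
    return s.x,zr,np.sqrt(np.mean(s.fun**2)),len(Q)
def mandfit(im,xy,base=.013,zmax=.165,rad=.022,zmin=.062):
    P=cloud(im);col=im['color'].astype(int);sat=col.max(-1)-col.min(-1)
    M=(np.hypot(P[...,0]-xy[0],P[...,1]-xy[1])<rad)&(P[...,2]>zmin)&(P[...,2]<zmax)&(sat<35)
    M=cv2.erode(M.astype(np.uint8),np.ones((2,2)))>0
    Q=P[M];return fitaxis(Q,lambda z:rman(z-base),xy),Q
E
python3 - <<'E'
from h import *
im=dict(np.load('/tmp/wrist5.npz'));s=env.observe();R=s['tool_rot'];p=s['position']
P=cloud(im);L=(P-p)@R  # tool frame
M=(abs(L[...,0])<.02)&(abs(L[...,1])<.0135)&(L[...,2]>-.03)&(L[...,2]<.06)
col=im['color'].astype(int)
M&=(np.arange(640)[None]>280)&(np.arange(640)[None]<352)
Q=L[M];print(len(Q),Q.min(0),Q.max(0))
for a in np.arange(-.03,.06,.01):
    q=Q[(Q[:,2]>a)&(Q[:,2]<a+.01)]
    if len(q):print(round(a,3),q.min(0),q.max(0),len(q))
for a,b,r in((-.015,.02,.0128),(.02,.045,.0122),(.045,.06,.0115)):
    q=Q[(Q[:,2]>a)&(Q[:,2]<b)]
    if len(q)>5:print(a,fitaxis(q,lambda z:r+0*z,[0,0],False))
for nm in('scene1','wrist5'):
    im=dict(np.load(f'/tmp/{nm}.npz'));print(nm,mandfit(im,[.624,.0997])[0])
E
```

```text
7119 [-0.013  -0.0135 -0.029 ] [0.0133 0.0135 0.0576]
-0.03 [-0.0119 -0.0135 -0.029 ] [ 0.011   0.0111 -0.02  ] 2759
-0.02 [-0.013  -0.0135 -0.02  ] [ 0.0125  0.0115 -0.01  ] 1529
-0.01 [-0.0114 -0.0135 -0.01  ] [ 0.0132  0.0125 -0.    ] 880
0.0 [ 0.0046 -0.0135  0.    ] [0.0132 0.0135 0.01  ] 657
0.01 [ 0.0039 -0.0134  0.01  ] [0.0133 0.0131 0.02  ] 452
0.02 [ 0.0043 -0.0131  0.0201] [0.013  0.0112 0.03  ] 320
0.03 [ 0.0048 -0.0117  0.03  ] [0.0124 0.0105 0.04  ] 194
0.04 [ 0.0018 -0.012   0.04  ] [0.0119 0.0108 0.0499] 206
0.05 [ 0.0041 -0.0112  0.0501] [0.0113 0.0098 0.0576] 122
-0.015 (array([-0.0002, -0.001 ,  0.    ,  0.    ]), np.float64(-0.0009582772309780431), np.float64(0.0011266508369018066), 2573)
0.02 (array([ 0.0001, -0.0009,  0.    ,  0.    ]), np.float64(0.03088316053904849), np.float64(0.0005560516724798729), 612)
0.045 (array([-0.0004, -0.0007,  0.    ,  0.    ]), np.float64(0.05057239285031326), np.float64(0.00022870373786775355), 230)
scene1 (array([ 0.624 ,  0.0996, -0.0125,  0.0119]), np.float64(0.10477639829511028), np.float64(0.0013821135307649814), 222)
wrist5 (array([ 0.6233,  0.1002,  0.0003, -0.0009]), np.float64(0.11635343811904765), np.float64(0.0013461865808556764), 1891)
```

play_rows([
  {"grip": 1,"x": 0.004,"y": 0.028,"z": 0,"rx": 0,"ry": 0,"rz": 0},
  {"grip": 1,"x": 0.005,"y": 0.035,"z": 0,"rx": 0,"ry": 0,"rz": 0},
  {"grip": 1,"x": 0.005,"y": 0.035,"z": 0,"rx": 0,"ry": 0,"rz": 0},
  {"grip": 1,"x": 0.005,"y": 0.035,"z": 0,"rx": 0,"ry": 0,"rz": 0},
  {"grip": 1,"x": 0.005,"y": 0.035,"z": 0,"rx": 0,"ry": 0,"rz": 0},
  {"grip": 1,"x": 0.004,"y": 0.028,"z": 0,"rx": 0,"ry": 0,"rz": 0},
  {"grip": 1,"x": 0,"y": 0.003,"z": 0,"rx": 0,"ry": 0,"rz": 0},
  {"grip": 1,"x": 0,"y": 0,"z": 0,"rx": 0,"ry": 0,"rz": 0},
  {"grip": 1,"x": 0,"y": 0,"z": 0,"rx": 0,"ry": 0,"rz": 0},
])

```text
time_s: 7.7
position: [0.624, 0.0997, 0.2493]
tool_rot: [[-0.224, 0.975, -0.001], [0.975, 0.224, -0.0], [0.0, -0.001, -1.0]]
ft_force: [0.2, 0.4, -0.0]
grip_width: 0.0241
```

```bash
python3 - <<'E'
from h import *
to(.624,.1002,.245)
im=cap('scene','scene6.png');np.savez('/tmp/scene6.npz',**im)
print('scene',mandfit(im,[.624,.0997],zmax=.158)[0])
P=cloud(im);col=im['color']
q=P[(np.hypot(P[...,0]-.624,P[...,1]-.1)<.022)&(P[...,2]>.185)&(P[...,2]<.222)]
print(len(q),fitaxis(q,lambda z:.012+0*z,[.624,.1]),q.min(0),q.max(0))
cv2.imwrite('pics/z6.png',cv2.resize(im['color'][120:270,180:330],None,fx=4,fy=4,interpolation=cv2.INTER_CUBIC))
im=cap('wrist','wrist6.png');np.savez('/tmp/wrist6.npz',**im)
try: print('wrist',mandfit(im,[.624,.0997],zmax=.16)[0])
except Exception as e: print(e)
E
```

```text
pos [0.624  0.0997 0.2493] yaw 102.92698713571806 zax [-0.0005 -0.     -1.    ] shift tool [0.0005 0.0001 0.0043] F [ 0.1815  0.3538 -0.0245] w 0.024109883620636076 t 7.7
scene (array([ 0.6242,  0.0997, -0.0041,  0.0082]), np.float64(0.1035956998500158), np.float64(0.0013625626584342315), 210)
142 (array([ 0.6245,  0.0988, -0.0872,  0.0117]), np.float64(0.20792224288054054), np.float64(0.0011209683290873372), 142) [0.6092 0.0872 0.1929] [0.628  0.1123 0.2219]
wrist (array([ 0.6234,  0.0999, -0.0001, -0.0034]), np.float64(0.12323491095839254), np.float64(0.0018250899755102466), 747)
```

View pics/z6.png

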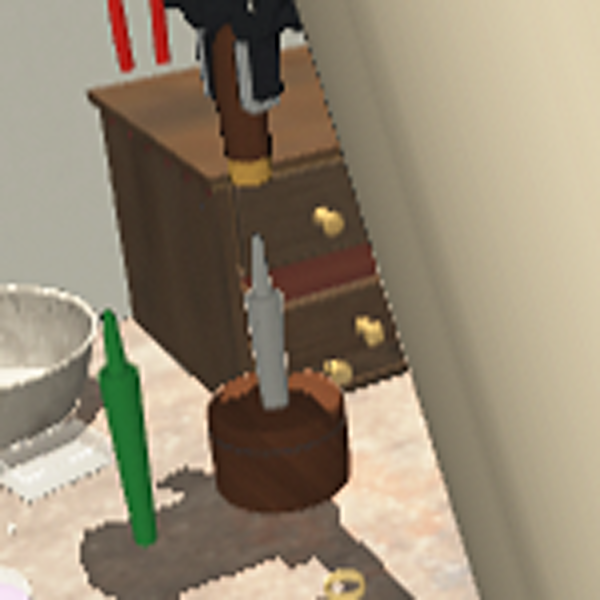

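View pics/wrist6.png

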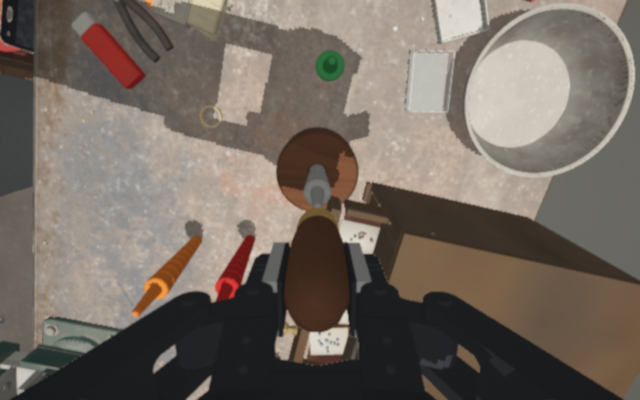

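play_rows([
  {"grip": 1,"x": 0.0003,"y": 0,"z": 0.02,"rx": 0,"ry": 0,"rz": 0},
  {"grip": 1,"x": 0,"y": 0,"z": 0.01,"rx": 0,"ry": 0,"rz": 0},
  {"grip": 1,"x": 0,"y": 0,"z": 0.005,"rx": 0,"ry": 0,"rz": 0},
  {"grip": 1,"x": 0,"y": 0,"z": 0.003,"rx": 0,"ry": 0,"rz": 0},
  {"grip": 1,"x": 0,"y": 0,"z": 0,"rx": 0,"ry": 0,"rz": 0},
])

```text
time_s: 8.43
position: [0.6246, 0.1003, 0.2115]
tool_rot: [[-0.224, 0.975, 0.0], [0.975, 0.224, 0.0], [-0.0, 0.0, -1.0]]
ft_force: [0.3, 0.2, -1.2]
grip_width: 0.0243
```

```bash
python3 - <<'E'
from h import *
to(.624,.1002,.19)
im=cap('scene','scene7.png')
cv2.imwrite('pics/z7.png',cv2.resize(im['color'][120:270,180:330],None,fx=4,fy=4,interpolation=cv2.INTER_CUBIC))
im=cap('wrist','wrist7.png')
E
```

```text
pos [0.6246 0.1003 0.2115] yaw 102.94734046410555 zax [ 0.0003  0.     -1.    ] shift tool [ 0.0001 -0.0007  0.0215] F [ 0.3334  0.24   -1.1667] w 0.024311647634818443 t 8.425
```

View pics/z7.png

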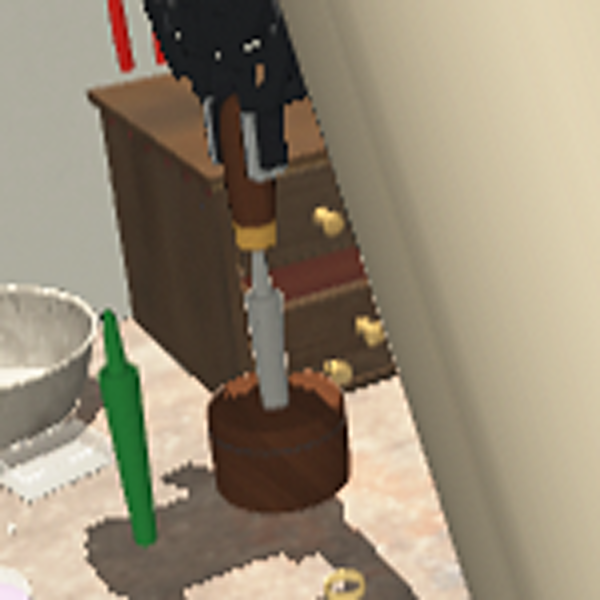

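The tang has entered the mouth with no side force. Down to just above the taper.

play_rows([
  {"grip": 1,"x": 0,"y": 0,"z": 0.005,"rx": 0,"ry": 0,"rz": 0},
  {"grip": 1,"x": 0,"y": 0,"z": 0.005,"rx": 0,"ry": 0,"rz": 0},
  {"grip": 1,"x": 0,"y": 0,"z": 0.005,"rx": 0,"ry": 0,"rz": 0},
  {"grip": 1,"x": 0,"y": 0,"z": 0.004,"rx": 0,"ry": 0,"rz": 0},
  {"grip": 1,"x": 0,"y": 0,"z": 0,"rx": 0,"ry": 0,"rz": 0},
  {"grip": 1,"x": 0,"y": 0,"z": 0,"rx": 0,"ry": 0,"rz": 0},
])

```text
time_s: 9.28
position: [0.6247, 0.1003, 0.1925]
tool_rot: [[-0.224, 0.975, 0.0], [0.975, 0.224, -0.0], [-0.0, 0.0, -1.0]]
ft_force: [-0.8, 0.1, -1.2]
grip_width: 0.0241
```

```bash
python3 - <<'E'
from h import *
to(.624,.1002,.1845)
im=cap('scene','scene8.png')
cv2.imwrite('pics/z8.png',cv2.resize(im['color'][150:250,200:300],None,fx=6,fy=6,interpolation=cv2.INTER_CUBIC))
E
```

```text
pos [0.6247 0.1003 0.1925] yaw 102.94834663532703 zax [ 0.0003 -0.     -1.    ] shift tool [ 0.0001 -0.0007  0.008 ] F [-0.751   0.114  -1.1519] w 0.02410781774580786 t 9.275
```

View pics/z8.png

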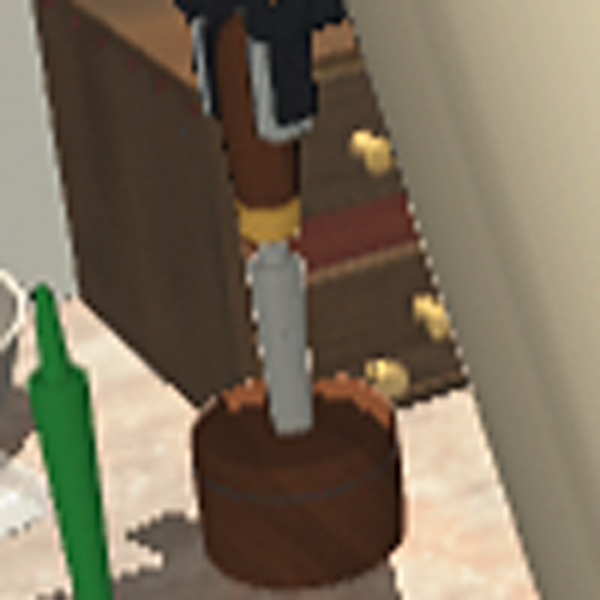

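play_rows([
  {"grip": 1,"x": -0.0005,"y": -0.0006,"z": 0.002,"rx": 0,"ry": 0,"rz": 0},
  {"grip": 1,"x": 0,"y": 0,"z": 0.002,"rx": 0,"ry": 0,"rz": 0},
  {"grip": 1,"x": 0,"y": 0,"z": 0.001,"rx": 0,"ry": 0,"rz": 0},
  {"grip": 1,"x": 0,"y": 0,"z": 0,"rx": 0,"ry": 0,"rz": 0},
  {"grip": 1,"x": 0,"y": 0,"z": 0,"rx": 0,"ry": 0,"rz": 0},
])

```text
time_s: 9.95
position: [0.6241, 0.0997, 0.1874]
tool_rot: [[-0.224, 0.975, 0.0], [0.975, 0.224, 0.0], [-0.0, 0.0, -1.0]]
ft_force: [-0.7, -0.6, -0.7]
grip_width: 0.0239
```

play_rows([
  {"grip": 1,"x": 0,"y": 0,"z": 0.001,"rx": 0,"ry": 0,"rz": 0},
  {"grip": 1,"x": 0,"y": 0,"z": 0,"rx": 0,"ry": 0,"rz": 0},
])

```text
time_s: 10.2
position: [0.6241, 0.0997, 0.1862]
tool_rot: [[-0.224, 0.975, -0.0], [0.975, 0.224, -0.0], [0.0, -0.0, -1.0]]
ft_force: [1.2, -0.1, -0.8]
grip_width: 0.0238
```

play_rows([
  {"grip": 1,"x": 0,"y": 0,"z": 0.001,"rx": 0,"ry": 0,"rz": 0},
  {"grip": 1,"x": 0,"y": 0,"z": 0,"rx": 0,"ry": 0,"rz": 0},
])

```text
time_s: 10.45
position: [0.6241, 0.0997, 0.1852]
tool_rot: [[-0.224, 0.975, -0.0], [0.975, 0.224, -0.0], [0.0, -0.0, -1.0]]
ft_force: [-0.0, 0.6, -0.7]
grip_width: 0.0237
```

play_rows([
  {"grip": 1,"x": 0,"y": 0,"z": 0.0005,"rx": 0,"ry": 0,"rz": 0},
  {"grip": 1,"x": 0,"y": 0,"z": 0,"rx": 0,"ry": 0,"rz": 0},
])

```text
time_s: 10.7
position: [0.6241, 0.0997, 0.1848]
tool_rot: [[-0.224, 0.975, -0.0], [0.975, 0.224, 0.0], [0.0, -0.0, -1.0]]
ft_force: [0.6, -0.1, -0.7]
grip_width: 0.0237
```

play_rows([
  {"grip": 1,"x": 0,"y": 0,"z": 0.0005,"rx": 0,"ry": 0,"rz": 0},
  {"grip": 1,"x": 0,"y": 0,"z": 0,"rx": 0,"ry": 0,"rz": 0},
])

```text
time_s: 10.95
position: [0.6241, 0.0997, 0.1844]
tool_rot: [[-0.224, 0.975, 0.0], [0.975, 0.224, 0.0], [0.0, 0.0, -1.0]]
ft_force: [0.2, 0.1, -1.1]
grip_width: 0.0242
```

play_rows([
  {"grip": 1,"x": 0,"y": 0,"z": 0.0005,"rx": 0,"ry": 0,"rz": 0},
  {"grip": 1,"x": 0,"y": 0,"z": 0,"rx": 0,"ry": 0,"rz": 0},
])

```text
time_s: 11.2
position: [0.6241, 0.0997, 0.1839]
tool_rot: [[-0.224, 0.975, 0.0], [0.975, 0.224, 0.0], [-0.0, 0.0, -1.0]]
ft_force: [0.9, 0.8, 0.3]
grip_width: 0.0235
```

play_rows([
  {"grip": 1,"x": 0,"y": 0,"z": 0.0005,"rx": 0,"ry": 0,"rz": 0},
  {"grip": 1,"x": 0,"y": 0,"z": 0,"rx": 0,"ry": 0,"rz": 0},
])

```text
time_s: 11.45
position: [0.6241, 0.0997, 0.1834]
tool_rot: [[-0.224, 0.975, 0.0], [0.975, 0.224, 0.0], [-0.0, 0.0, -1.0]]
ft_force: [0.8, 0.6, 1.6]
grip_width: 0.0238
```

play_rows([
  {"grip": 1,"x": 0,"y": 0,"z": 0.0003,"rx": 0,"ry": 0,"rz": 0},
  {"grip": 1,"x": 0,"y": 0,"z": 0,"rx": 0,"ry": 0,"rz": 0},
])

```text
time_s: 11.7
position: [0.6242, 0.0997, 0.1832]
tool_rot: [[-0.224, 0.975, 0.0], [0.975, 0.224, 0.0], [-0.0, 0.0, -1.0]]
ft_force: [-0.3, 0.8, 2.3]
grip_width: 0.0237
```

play_rows([
  {"grip": 1,"x": 0,"y": 0,"z": 0.0005,"rx": 0,"ry": 0,"rz": 0},
  {"grip": 1,"x": 0,"y": 0,"z": 0,"rx": 0,"ry": 0,"rz": 0},
])

```text
time_s: 11.95
position: [0.6242, 0.0997, 0.1827]
tool_rot: [[-0.224, 0.975, 0.0], [0.975, 0.224, 0.0], [-0.0, 0.0, -1.0]]
ft_force: [-0.4, 0.4, 3.6]
grip_width: 0.0236
```

play_rows([
  {"grip": 1,"x": 0,"y": 0,"z": 0.0005,"rx": 0,"ry": 0,"rz": 0},
  {"grip": 1,"x": 0,"y": 0,"z": 0,"rx": 0,"ry": 0,"rz": 0},
])

```text
time_s: 12.2
position: [0.6242, 0.0997, 0.1823]
tool_rot: [[-0.224, 0.975, 0.001], [0.975, 0.224, -0.0], [-0.0, 0.001, -1.0]]
ft_force: [-0.4, -0.2, 4.8]
grip_width: 0.024
```

play_rows([
  {"grip": 1,"x": 0,"y": 0,"z": 0.0005,"rx": 0,"ry": 0,"rz": 0},
  {"grip": 1,"x": 0,"y": 0,"z": 0,"rx": 0,"ry": 0,"rz": 0},
])

```text
time_s: 12.45
position: [0.6243, 0.0997, 0.1821]
tool_rot: [[-0.224, 0.975, 0.001], [0.975, 0.224, -0.0], [-0.0, 0.001, -1.0]]
ft_force: [0.3, 0.1, 6.5]
grip_width: 0.0239
```

play_rows([
  {"grip": 1,"x": 0,"y": 0,"z": 0.0005,"rx": 0,"ry": 0,"rz": 0},
  {"grip": 1,"x": 0,"y": 0,"z": 0,"rx": 0,"ry": 0,"rz": 0},
])

```text
time_s: 12.7
position: [0.6244, 0.0997, 0.1819]
tool_rot: [[-0.224, 0.975, 0.002], [0.975, 0.224, 0.0], [-0.0, 0.002, -1.0]]
ft_force: [-0.7, -0.3, 7.8]
grip_width: 0.0239
```

```bash
python3 - <<'E'
from h import *
to(.624,.1002,.18)
im=cap('scene','scene9.png')
cv2.imwrite('pics/z9.png',cv2.resize(im['color'][150:250,200:300],None,fx=6,fy=6,interpolation=cv2.INTER_CUBIC))
E
```

```text
pos [0.6244 0.0997 0.1819] yaw 102.94901462188662 zax [ 0.0017  0.     -1.    ] shift tool [ 0.0006 -0.0003  0.0019] F [-0.741  -0.3009  7.7632] w 0.023923480880633022 t 12.7
```

View pics/z9.png

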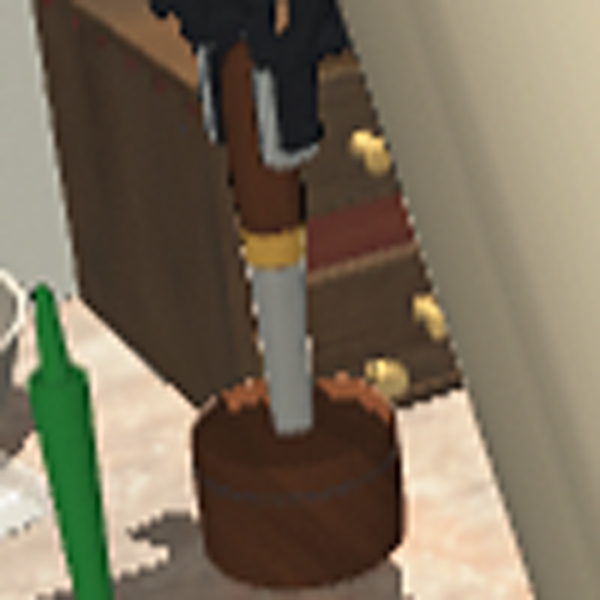

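Ferrule at (275,250) sits on the shoulder, square and almost home. I press on steadily.

play_rows([
  {"grip": 1,"x": 0,"y": 0,"z": 0.0005,"rx": 0,"ry": 0,"rz": 0},
  {"grip": 1,"x": 0,"y": 0,"z": 0.0005,"rx": 0,"ry": 0,"rz": 0},
  {"grip": 1,"x": 0,"y": 0,"z": 0,"rx": 0,"ry": 0,"rz": 0},
])

```text
time_s: 13.12
position: [0.6246, 0.0997, 0.1815]
tool_rot: [[-0.224, 0.975, 0.003], [0.975, 0.224, -0.0], [-0.001, 0.003, -1.0]]
ft_force: [-1.0, 0.0, 11.1]
grip_width: 0.024
```

play_rows([
  {"grip": 1,"x": 0,"y": 0,"z": 0.0005,"rx": 0,"ry": 0,"rz": 0},
  {"grip": 1,"x": 0,"y": 0,"z": 0.0005,"rx": 0,"ry": 0,"rz": 0},
  {"grip": 1,"x": 0,"y": 0,"z": 0,"rx": 0,"ry": 0,"rz": 0},
])

```text
time_s: 13.5
position: [0.6249, 0.0997, 0.1812]
tool_rot: [[-0.224, 0.975, 0.004], [0.975, 0.224, -0.0], [-0.001, 0.004, -1.0]]
ft_force: [-1.3, -0.0, 12.9]
grip_width: 0.0241
```

play_rows([
  {"grip": 1,"x": 0,"y": 0,"z": 0.0005,"rx": 0,"ry": 0,"rz": 0},
  {"grip": 1,"x": 0,"y": 0,"z": 0,"rx": 0,"ry": 0,"rz": 0},
])

```text
time_s: 13.75
position: [0.625, 0.0997, 0.181]
tool_rot: [[-0.224, 0.975, 0.005], [0.975, 0.224, -0.0], [-0.001, 0.005, -1.0]]
ft_force: [-1.3, 0.1, 16.7]
grip_width: 0.0238
```

play_rows([
  {"grip": 1,"x": 0,"y": 0,"z": 0.0005,"rx": 0,"ry": 0,"rz": 0},
  {"grip": 1,"x": 0,"y": 0,"z": 0,"rx": 0,"ry": 0,"rz": 0},
])

```text
time_s: 14.0
position: [0.6251, 0.0997, 0.1808]
tool_rot: [[-0.224, 0.975, 0.005], [0.975, 0.224, -0.0], [-0.001, 0.005, -1.0]]
ft_force: [-1.6, -0.6, 17.2]
grip_width: 0.0241
```

Holding at about 17 N, then a slow lift.

play_rows([
  {"grip": 1,"x": 0,"y": 0,"z": 0,"rx": 0,"ry": 0,"rz": 0},
  {"grip": 1,"x": 0,"y": 0,"z": 0,"rx": 0,"ry": 0,"rz": 0},
  {"grip": 1,"x": 0,"y": 0,"z": 0,"rx": 0,"ry": 0,"rz": 0},
  {"grip": 1,"x": 0,"y": 0,"z": 0,"rx": 0,"ry": 0,"rz": 0},
])

```text
time_s: 14.5
position: [0.6251, 0.0997, 0.1808]
tool_rot: [[-0.224, 0.975, 0.005], [0.975, 0.224, -0.0], [-0.001, 0.005, -1.0]]
ft_force: [-1.8, 0.1, 17.8]
grip_width: 0.024
```

```bash
python3 - <<'E'
from h import *
for i in range(4):
    im=cap('scene','scene10.png');to(.624,.1,.18)
cv2.imwrite('pics/z10.png',cv2.resize(im['color'][150:250,200:300],None,fx=6,fy=6,interpolation=cv2.INTER_CUBIC))
E
```

```text
pos [0.6251 0.0997 0.1809] yaw 102.95213782448748 zax [ 0.0053 -0.0001 -1.    ] shift tool [ 0.0005 -0.001   0.0008] F [-1.1843 -0.0438 17.9525] w 0.023808439230314237 t 14.55
pos [0.6251 0.0997 0.1808] yaw 102.94729645618064 zax [ 0.0053 -0.0002 -1.    ] shift tool [ 0.0006 -0.001   0.0008] F [-1.7087  0.183  16.4322] w 0.023742003716676056 t 14.6
pos [0.6251 0.0997 0.1808] yaw 102.94955916279605 zax [ 0.0053 -0.0001 -1.    ] shift tool [ 0.0006 -0.001   0.0008] F [-1.7414  0.2521 17.4566] w 0.02377289731314597 t 14.65
pos [0.6251 0.0997 0.1808] yaw 102.95049152980441 zax [ 0.0053 -0.0002 -1.    ] shift tool [ 0.0006 -0.001   0.0008] F [-1.4981 -0.6895 17.8322] w 0.02380534447272454 t 14.7
```

View pics/z10.png

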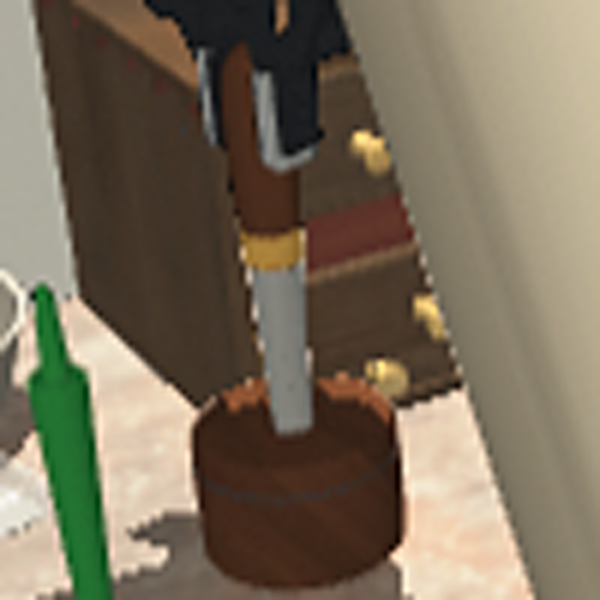

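play_rows([
  {"grip": 1,"x": 0,"y": 0,"z": -0.003,"rx": 0,"ry": 0,"rz": 0},
  {"grip": 1,"x": 0,"y": 0,"z": -0.003,"rx": 0,"ry": 0,"rz": 0},
  {"grip": 1,"x": 0,"y": 0,"z": -0.004,"rx": 0,"ry": 0,"rz": 0},
  {"grip": 1,"x": 0,"y": 0,"z": -0.008,"rx": 0,"ry": 0,"rz": 0},
  {"grip": 1,"x": 0,"y": 0,"z": -0.012,"rx": 0,"ry": 0,"rz": 0},
  {"grip": 1,"x": 0,"y": 0,"z": -0.015,"rx": 0,"ry": 0,"rz": 0},
  {"grip": 1,"x": 0,"y": 0,"z": -0.015,"rx": 0,"ry": 0,"rz": 0},
  {"grip": 1,"x": 0,"y": 0,"z": 0,"rx": 0,"ry": 0,"rz": 0},
])

```text
time_s: 15.7
position: [0.6246, 0.0997, 0.2398]
tool_rot: [[-0.224, 0.975, 0.003], [0.975, 0.224, -0.0], [-0.001, 0.003, -1.0]]
ft_force: [-0.2, 0.0, -4.1]
grip_width: 0.0237
```

```bash
python3 - <<'E'
from h import *
im=cap('scene','scene11.png');to(.624,.1,.305)
cv2.imwrite('pics/z11.png',cv2.resize(im['color'][130:250,190:310],None,fx=5,fy=5,interpolation=cv2.INTER_CUBIC))
E
```

```text
pos [0.6242 0.0997 0.2386] yaw 102.94691791223543 zax [ 0.0011 -0.0001 -1.    ] shift tool [ 0.0003 -0.0001 -0.0664] F [-0.1212  0.8514 -3.5858] w 0.02393742087886554 t 15.75
```

View pics/z11.png

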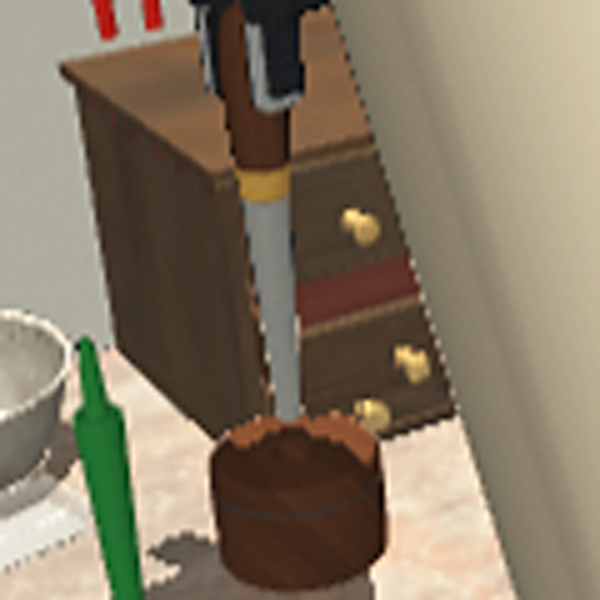

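play_rows([
  {"grip": 1,"x": 0,"y": 0,"z": -0.015,"rx": 0,"ry": 0,"rz": 0},
  {"grip": 1,"x": 0,"y": 0,"z": -0.02,"rx": 0,"ry": 0,"rz": 0},
  {"grip": 1,"x": 0,"y": 0,"z": -0.02,"rx": 0,"ry": 0,"rz": 0},
  {"grip": 1,"x": 0,"y": 0,"z": -0.015,"rx": 0,"ry": 0,"rz": 0},
  {"grip": 1,"x": 0,"y": 0,"z": 0,"rx": 0,"ry": 0,"rz": 0},
  {"grip": 1,"x": 0,"y": 0,"z": 0,"rx": 0,"ry": 0,"rz": 0},
])

```text
time_s: 16.5
position: [0.6239, 0.0997, 0.3073]
tool_rot: [[-0.224, 0.975, -0.001], [0.975, 0.224, 0.0], [0.0, -0.001, -1.0]]
ft_force: [-0.4, -0.6, -4.1]
grip_width: 0.0239
```

play_rows([
  {"grip": 1,"x": -0.0153,"y": -0.0041,"z": 0,"rx": 0,"ry": 0,"rz": 0},
  {"grip": 1,"x": -0.03,"y": -0.0083,"z": 0,"rx": 0,"ry": 0,"rz": 0},
  {"grip": 1,"x": -0.035,"y": -0.0097,"z": 0,"rx": 0,"ry": 0,"rz": 0},
  {"grip": 1,"x": -0.035,"y": -0.0097,"z": 0,"rx": 0,"ry": 0,"rz": 0},
  {"grip": 1,"x": -0.035,"y": -0.0097,"z": 0,"rx": 0,"ry": 0,"rz": 0},
  {"grip": 1,"x": -0.035,"y": -0.0097,"z": 0,"rx": 0,"ry": 0,"rz": 0},
  {"grip": 1,"x": -0.035,"y": -0.0097,"z": 0,"rx": 0,"ry": 0,"rz": 0},
  {"grip": 1,"x": -0.03,"y": -0.0083,"z": 0,"rx": 0,"ry": 0,"rz": 0},
  {"grip": 1,"x": -0.025,"y": -0.0069,"z": 0,"rx": 0,"ry": 0,"rz": 0},
  {"grip": 1,"x": -0.01,"y": -0.003,"z": 0,"rx": 0,"ry": 0,"rz": 0},
  {"grip": 1,"x": 0,"y": 0,"z": 0,"rx": 0,"ry": 0,"rz": 0},
  {"grip": 1,"x": 0,"y": 0,"z": 0,"rx": 0,"ry": 0,"rz": 0},
])

```text
time_s: 18.0
position: [0.611, -0.1952, 0.3081]
tool_rot: [[-0.225, 0.974, 0.0], [0.974, 0.225, 0.0], [0.0, 0.0, -1.0]]
ft_force: [-0.1, -0.7, -3.3]
grip_width: 0.0238
```

```bash
python3 - <<'E'
from h import *
to(.611,-.196,.245)
for c in('scene','top','wrist'):
    im=cap(c,c+'12.png');np.savez(f'/tmp/{c}12.npz',**im)
    P=cloud(im);col=im['color'].astype(int);sat=col.max(-1)-col.min(-1)
    M=(np.hypot(P[...,0]-.611,P[...,1]+.196)<.025)&(P[...,2]>.12)&(P[...,2]<.24)&(sat<40)
    print(c,M.sum())
    q=P[M]
    if len(q)>30:
        print(q.min(0),q.max(0),fitaxis(q,lambda z:rman(np.clip(z-.139,0,.11)),[.611,-.196]))
    R=P[(abs(P[...,2]-.055)<.005)&(P[...,0]>.55)&(P[...,0]<.7)&(P[...,1]>-.37)&(P[...,1]<-.13)]
    if len(R)>50:print('rack',len(R),cv2.minAreaRect((R[:,:2]*1000).astype(np.float32)))
a=cv2.imread('pics/scene12.png');cv2.imwrite('pics/z12.png',cv2.resize(a[100:240,280:440],None,fx=4,fy=4))
E
```

```text
pos [ 0.611  -0.1952  0.3081] yaw 103.00185742773719 zax [ 0.      0.0003 -1.    ] shift tool [-0.0008 -0.0002  0.0631] F [-0.1078 -0.6672 -3.3339] w 0.02384628507835566 t 18.0
scene 0
rack 76 ((618.2786254882812, -330.57171630859375), (29.071292877197266, 64.13207244873047), 46.55781936645508)
top 0
wrist 595
[ 0.6006 -0.1959  0.1407] [ 0.6193 -0.1852  0.24  ] (array([ 0.6108, -0.1955, -0.0061, -0.001 ]), np.float64(0.20433143819852204), np.float64(0.00012923882014596194), 595)
rack 3614 ((618.215576171875, -225.08343505859375), (62.119380950927734, 124.3794937133789), 13.300459861755371)
```

View pics/wrist12.png

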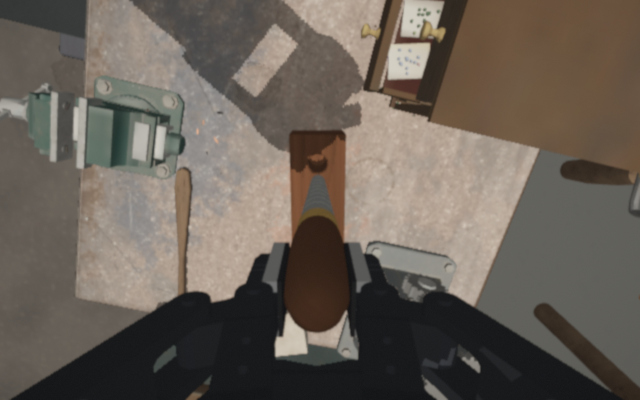

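View pics/z12.png

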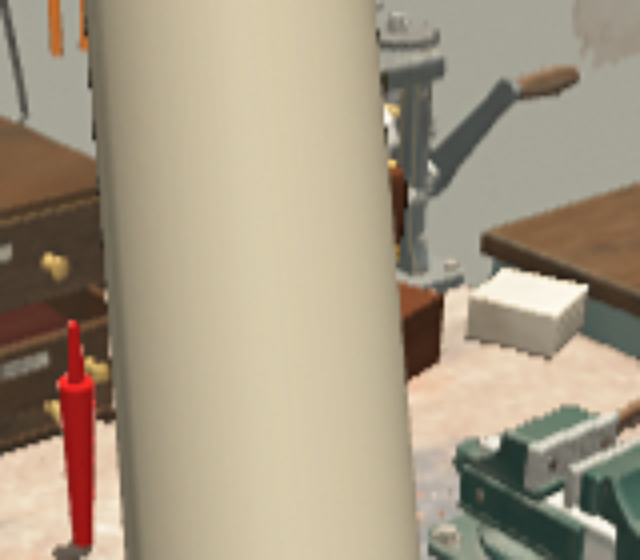

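View pics/top12.png

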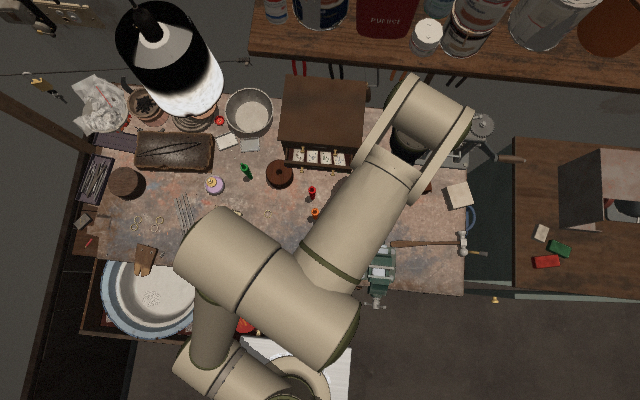

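The wrist camera puts the tip at (0.611,-0.195) and the well at (0.611,-0.196). The well shows at pixel (317,160), in line with the mandrel. Going down.

play_rows([
  {"grip": 1,"x": -0.0003,"y": 0,"z": 0.03,"rx": 0,"ry": 0,"rz": 0},
  {"grip": 1,"x": 0,"y": 0,"z": 0.03,"rx": 0,"ry": 0,"rz": 0},
  {"grip": 1,"x": 0,"y": 0,"z": 0.015,"rx": 0,"ry": 0,"rz": 0},
  {"grip": 1,"x": 0,"y": 0,"z": 0.008,"rx": 0,"ry": 0,"rz": 0},
  {"grip": 1,"x": 0,"y": 0,"z": 0.008,"rx": 0,"ry": 0,"rz": 0},
  {"grip": 1,"x": 0,"y": 0,"z": 0,"rx": 0,"ry": 0,"rz": 0},
])

```text
time_s: 18.9
position: [0.611, -0.1964, 0.217]
tool_rot: [[-0.224, 0.975, -0.0], [0.975, 0.224, 0.0], [0.0, -0.0, -1.0]]
ft_force: [-0.1, -0.9, -3.4]
grip_width: 0.0237
```

```bash
python3 - <<'E'
from h import *
to(.611,-.196,.18)
cap('wrist','wrist13.png')
E
```

```text
pos [ 0.611  -0.1964  0.217 ] yaw 102.94772969553429 zax [-0.  0. -1.] shift tool [0.0004 0.     0.037 ] F [-0.1439 -0.9315 -3.4363] w 0.023730090231670414 t 18.9
```

View pics/wrist13.png

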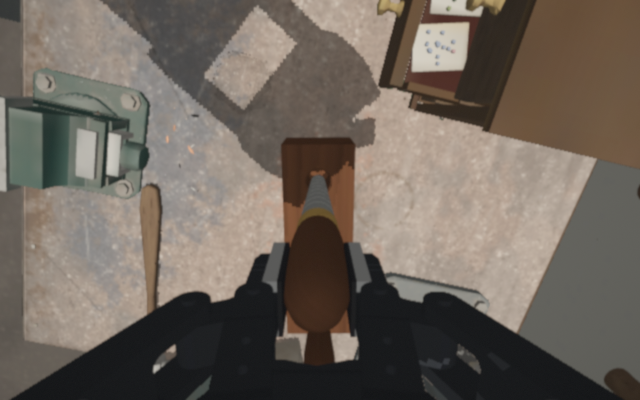

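play_rows([
  {"grip": 1,"x": 0.0004,"y": 0,"z": 0.01,"rx": 0,"ry": 0,"rz": 0},
  {"grip": 1,"x": 0,"y": 0,"z": 0.01,"rx": 0,"ry": 0,"rz": 0},
  {"grip": 1,"x": 0,"y": 0,"z": 0.008,"rx": 0,"ry": 0,"rz": 0},
  {"grip": 1,"x": 0,"y": 0,"z": 0.006,"rx": 0,"ry": 0,"rz": 0},
  {"grip": 1,"x": 0,"y": 0,"z": 0,"rx": 0,"ry": 0,"rz": 0},
  {"grip": 1,"x": 0,"y": 0,"z": 0,"rx": 0,"ry": 0,"rz": 0},
])

```text
time_s: 19.7
position: [0.6111, -0.196, 0.1833]
tool_rot: [[-0.224, 0.975, 0.001], [0.975, 0.224, -0.0], [-0.0, 0.0, -1.0]]
ft_force: [-0.1, -0.1, -3.8]
grip_width: 0.0234
```

play_rows([
  {"grip": 1,"x": 0,"y": 0,"z": 0.002,"rx": 0,"ry": 0,"rz": 0},
  {"grip": 1,"x": 0,"y": 0,"z": 0.001,"rx": 0,"ry": 0,"rz": 0},
  {"grip": 1,"x": 0,"y": 0,"z": 0,"rx": 0,"ry": 0,"rz": 0},
])

```text
time_s: 20.08
position: [0.6109, -0.196, 0.18]
tool_rot: [[-0.224, 0.975, -0.0], [0.975, 0.224, 0.0], [0.0, -0.0, -1.0]]
ft_force: [-0.1, -0.1, -3.2]
grip_width: 0.024
```

play_rows([
  {"grip": 1,"x": 0,"y": 0,"z": 0.001,"rx": 0,"ry": 0,"rz": 0},
  {"grip": 1,"x": 0,"y": 0,"z": 0,"rx": 0,"ry": 0,"rz": 0},
])

```text
time_s: 20.32
position: [0.6109, -0.196, 0.179]
tool_rot: [[-0.224, 0.975, -0.0], [0.975, 0.224, 0.0], [0.0, -0.0, -1.0]]
ft_force: [-0.4, -0.1, -3.3]
grip_width: 0.0237
```

play_rows([
  {"grip": 1,"x": 0,"y": 0,"z": 0.001,"rx": 0,"ry": 0,"rz": 0},
  {"grip": 1,"x": 0,"y": 0,"z": 0,"rx": 0,"ry": 0,"rz": 0},
])

```text
time_s: 20.58
position: [0.611, -0.196, 0.1782]
tool_rot: [[-0.224, 0.975, 0.0], [0.975, 0.224, -0.0], [-0.0, 0.0, -1.0]]
ft_force: [0.6, 0.2, -1.6]
grip_width: 0.0244
```

The tip rests on the floor of the well, so I release gently.

play_rows([
  {"grip": 0.3,"x": 0,"y": 0,"z": 0.0003,"rx": 0,"ry": 0,"rz": 0},
  {"grip": 0.1,"x": 0,"y": 0,"z": 0,"rx": 0,"ry": 0,"rz": 0},
  {"grip": 0,"x": 0,"y": 0,"z": 0,"rx": 0,"ry": 0,"rz": 0},
  {"grip": -0.3,"x": 0,"y": 0,"z": 0,"rx": 0,"ry": 0,"rz": 0},
  {"grip": -0.7,"x": 0,"y": 0,"z": 0,"rx": 0,"ry": 0,"rz": 0},
  {"grip": -0.7,"x": 0,"y": 0,"z": 0,"rx": 0,"ry": 0,"rz": 0},
  {"grip": -0.7,"x": 0,"y": 0,"z": 0,"rx": 0,"ry": 0,"rz": 0},
])

```text
time_s: 21.45
position: [0.6109, -0.196, 0.1777]
tool_rot: [[-0.224, 0.975, -0.0], [0.975, 0.224, 0.0], [0.0, -0.0, -1.0]]
ft_force: [0.4, 0.6, 0.7]
grip_width: 0.0727
```

```bash
python3 - <<'E'
from h import *
to(.611,-.196,.178)
cap('wrist','wrist14.png')
E
```

```text
pos [ 0.6109 -0.196   0.1777] yaw 102.9503229006803 zax [-0.  0. -1.] shift tool [-0.      0.0001 -0.0003] F [0.4343 0.6362 0.6564] w 0.07266597361605664 t 21.45
```

View pics/wrist14.png

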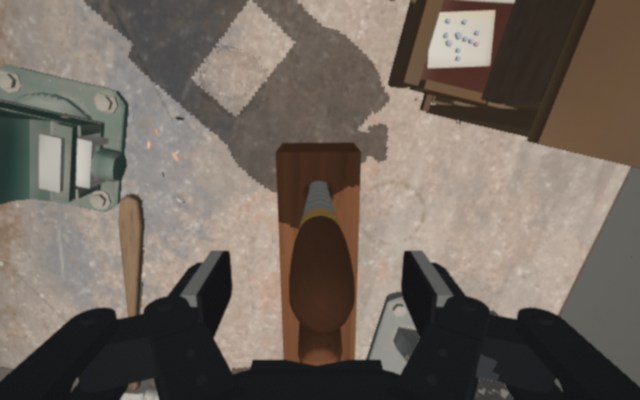

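Released and clear on both sides, with the handle standing at (322,275). Straight up, then away for a clear view.

play_rows([
  {"grip": -0.7,"x": 0,"y": 0,"z": -0.02,"rx": 0,"ry": 0,"rz": 0},
  {"grip": -0.7,"x": 0,"y": 0,"z": -0.03,"rx": 0,"ry": 0,"rz": 0},
  {"grip": -0.7,"x": 0,"y": 0,"z": -0.03,"rx": 0,"ry": 0,"rz": 0},
  {"grip": -0.7,"x": 0,"y": 0,"z": -0.03,"rx": 0,"ry": 0,"rz": 0},
  {"grip": -0.7,"x": 0,"y": -0.04,"z": 0,"rx": 0,"ry": 0,"rz": 0},
  {"grip": -0.7,"x": 0,"y": -0.05,"z": 0,"rx": 0,"ry": 0,"rz": 0},
  {"grip": -0.7,"x": 0,"y": -0.05,"z": 0,"rx": 0,"ry": 0,"rz": 0},
  {"grip": -0.7,"x": 0,"y": -0.04,"z": 0,"rx": 0,"ry": 0,"rz": 0},
  {"grip": -0.7,"x": 0,"y": -0.04,"z": 0,"rx": 0,"ry": 0,"rz": 0},
  {"grip": -0.7,"x": 0,"y": 0,"z": 0,"rx": 0,"ry": 0,"rz": 0},
  {"grip": -0.7,"x": 0,"y": 0,"z": 0,"rx": 0,"ry": 0,"rz": 0},
])

```text
time_s: 22.88
position: [0.3969, -0.2453, 0.2879]
tool_rot: [[-0.224, 0.975, 0.001], [0.975, 0.224, -0.0], [-0.0, 0.001, -1.0]]
ft_force: [0.6, -0.6, 0.7]
grip_width: 0.0727
```

```bash
python3 - <<'E'
from h import *
to(.611,-.196,.178)
for c in('scene','top','wrist'):
    im=cap(c,c+'15.png')
    P=cloud(im);col=im['color'].astype(int);sat=col.max(-1)-col.min(-1)
    N=np.hypot(P[...,0]-.611,P[...,1]+.196)<.03
    q=P[N&(P[...,2]>.065)&(P[...,2]<.115)&(sat<45)]
    if len(q)>15: print(c,'steel',fitaxis(q,lambda z:rman(np.clip(z-.010,0,.11)),[.611,-.196]))
    q=P[N&(P[...,2]>.13)&(P[...,2]<.22)]
    if len(q)>15: print(c,'handle',fitaxis(q[q[:,2]<.185],lambda z:.0125+0*z,[.611,-.196]),'top z',q[:,2].max())
E
```

```text
pos [ 0.3969 -0.2453  0.2879] yaw 102.93699296523191 zax [ 0.0006 -0.0003 -1.    ] shift tool [0.0002 0.2196 0.11  ] F [ 0.6489 -0.5968  0.6725] w 0.07266567026392974 t 22.875
top steel (array([ 0.6109, -0.1953, -0.0197, -0.0019]), np.float64(0.09085456960832755), np.float64(0.00035821506662081525), 26)
top handle (array([ 0.6103, -0.1954, -0.0367,  0.021 ]), np.float64(0.1607947246373107), np.float64(0.0005588256595603986), 51) top z 0.21032474687834968
wrist steel (array([ 0.6111, -0.196 , -0.0023, -0.0009]), np.float64(0.09260306420068608), np.float64(0.0003804740234119344), 629)
wrist handle (array([ 0.6108, -0.196 , -0.0279,  0.0026]), np.float64(0.161695291078846), np.float64(0.0005748290014821505), 1896) top z 0.2001805122264297
```

View pics/wrist15.png

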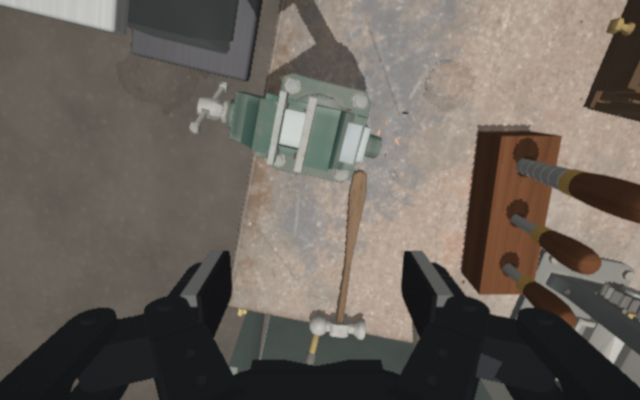

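View pics/scene15.png

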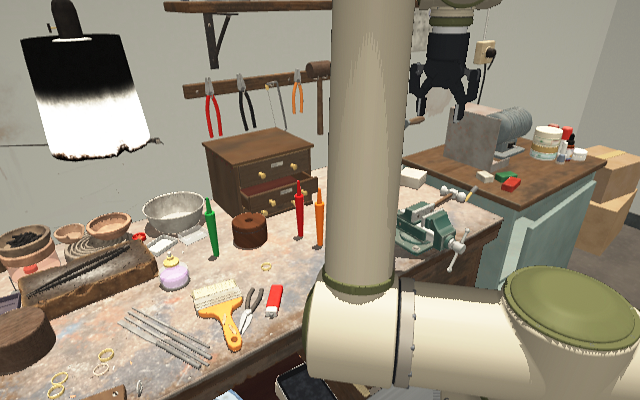

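The wrist view shows the mandrel upright in the end well (525,165), with the ferrule against the shoulder and the two tools in their wells. Handing in.

```bash
python3 - <<'E'
from h import *
for t in('bezel_mandrel','burnisher','spirit_lamp','chasing_hammer'):
    print(t,[(np.round(d['point'],3),round(d['conf'],2)) for d in finder.boxes_of('top',t)[:1]])
print(order.close_job())
E
```

```text
bezel_mandrel []
burnisher []
spirit_lamp [(array([0.57 , 0.29 , 0.036]), 0.6)]
chasing_hammer []
the job is handed in; nothing more can be done
None
```

The mandrel now stands in the rack's empty well with its handle pressed on. I let it go, backed the arm off and handed the job in at about 23 s. No verdict came back.

- **Pressing:** I set the handle on the tang and pushed in small steps up to about 17–18 N, a little above the 15 N asked. I held that for about 0.7 s. With the mandrel's weight that is roughly 20–21 N on the block, under the 28 N limit. The picture showed the ferrule on the shoulder, square.
- **Lifting:** I lifted it by the upper half of the handle only. The wrist force then read about 3.3–4 N, which fits the mandrel's weight plus the handle's. The fingers stayed on the wood, well above the steel.
- **Final position:** The wrist camera put the mandrel's axis at (0.611, -0.196), against an estimated well centre of (0.611, -0.196). The steel leans less than about 1°. The top of the handle measured 0.20–0.21 m above the bench, where about 0.205 m was expected.

**What did not agree or was not confirmed:**
- **Handle tilt:** The final fits gave the handle a lean of 1.6° to 2.4°. I put this down to fitting a plain cylinder to its curved shape.
- **Scene camera:** At the end the arm hid the rack from this camera, so it could not confirm the placing.
- **Bystanders:** At the last check the detector found only the spirit lamp, within its accuracy of where it started. It returned nothing for the bezel mandrel, the burnisher or the hammer. The last wrist picture shows both tools in their wells and the hammer lying on the bench.

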